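# Open the stall: unlock and set the till tablet

### The job

Set up the market stall's till tablet: draw the orange-handled locking pin out of its sloping bore and hang it upright in the green bracket's notch, slid in to the closed end with its collar resting on the plate. Then turn the tablet on its swivel until the red fork points at the yellow mark, and tip the tablet up from its forward fold until it leans back 20 degrees past upright. Leave the fruit crate, the mug and the jar where they are, and let go of everything.

Things in the scene. Friction and masses are not known exactly. Their poses are not given: they have to be found in the camera images.
- stand: Fixed stand: dark steel disc 300 mm across, 12 mm thick; origin under its centre, on the vertical swivel axis; z up, -x its front. A blue block at the front, 44 x 44 mm across and 45 mm along the bore, holds the bore, tilted 35 degrees from vertical: out of it means up and to the front, along (-0.574, 0, 0.819) of the stand.
- bore (a point): Centre of the upper mouth of the bore in the blue block, at (-135, 0, 90) mm of the stand; the bore is 14.5 mm wide and goes right through, 45 mm long.
- pin: Loose locking pin, 120 g. Origin: centre of the collar's underside; z towards the handle. Steel shaft 12 mm thick, z = 0 to -73 mm; collar 26 mm across, z = 0 to 6; orange handle 22 mm across, z = 6 to 60. At the start fully in the bore, collar on the block, tip between the fork's prongs, which locks the swivel. The folded tablet overhangs it: take it with the tool tilted along the pin.
- rest: Fixed green parking bracket beside the stand. Origin on the table, below the notch's seat; z up. Its level plate, 56 mm wide in y, 8 mm thick, top 95 mm up, has a notch 16 mm wide open to its -x: two arms from x = -37 to 8 mm, closed end at x = 8 mm. Post behind at x = 16 to 40 mm; foot 75 x 60 x 8 mm. The shaft enters from above or from the open side and hangs free.
- notch (a point): Seat of the notch at plate-top height, where the pin's origin belongs when parked: (0, 0, 95) mm of the bracket, axes as the bracket.
- swivel (a joint): Swivel angle of tablet, column and red fork about the stand's vertical axis, rad; 0 when the fork points to the stand's front (-x), growing anticlockwise seen from above; range -0.2 to 1.1. Blocked near 0 while the pin is in. Stays where left (about 0.15 N m of friction).
- tablet (a joint): Tilt of the tablet about its lower edge, rad: 0 upright, positive leaning back (top away from its screen side), negative folded forward over its screen; range -1.0 to 0.7. Stays where left (about 0.45 N m of friction); 20 degrees back is 0.35.
- fork (a point): Top of the red two-pronged fork on the swivel disc, midway between the prongs, 100 mm from the swivel axis, 45 mm up; it shows where the swivel points. Axes turn with the swivel: its -x is the pointing direction.
- hinge (a point): Middle of the tablet's tilt hinge, on the swivel: 30 mm from the swivel axis towards the fork, 120 mm above the table. Axes turn with the swivel; the hinge runs along its y.
- tablet_top (a point): Middle of the tablet's top edge, 150 mm from the hinge. z from hinge to top, x out of its back (-x out of its screen), y along the edge. The tablet is a black slab 210 mm wide, 14 mm thick, middle plane through the hinge, 0.45 kg. Its top edge can be pinched across the thickness.
- mark: Fixed yellow bar 45 x 14 x 7 mm lying radially on the steel disc, 102 to 147 mm from the swivel axis. Origin on the swivel axis at table height; the bar lies on its -x, so the fork points at it when the fork's x and the mark's x agree (swivel angle 0.35 to 0.8).
- crate: Bystander: blue crate of lemons, 200 x 150 mm, 71 mm high, origin under its centre.
- mug: Bystander: white mug, 76 mm across, 85 mm high, origin under its centre.
- jar: Bystander: amber jar with yellow cap, 68 mm across, 110 mm high, origin under its centre.

How it is judged:
By the outcome, as a careful person would: the job done as asked, in the order asked, and still so for the second after the job is handed in, with the robot touching nothing.
It also fails if it takes over 64 s, if anything falls off the work surface, if the arm or the gripper's body presses on something with over 40 N, if the wrist force passes 120 N, or if a joint passes its speed limit or range.

### The arm

A 6-joint arm with a two-finger parallel gripper is mounted at the origin on the work surface. World frame = base frame: x ahead of the robot, y to its left, z up, the work surface at z = 0. Lengths are in m, angles in rad, forces in N, time in s.
With the tool pointing down it reaches from about 0.35 to 1 m from the base axis. Payload 7.1 kg.
Tool frame: the origin (TCP) lies at the centre of the arm's flange, where the gripper is bolted on; the fingertips stand 173 mm ahead of it and the grasp point (between the pads) lies 155 mm ahead of it; z points along the fingers, y is the line along which they close (so a half turn about z gives the same grasp; the last joint's range is limited). The gripper opens to 85 mm and grips with 20 to 120 N. Pads are 22 mm wide; open, the fingers measure 114 mm over their backs; the gripper's body (76 mm by 85 mm) begins 54 mm behind the grasp point. The pads swing forward as they close: fully open they stand 13 mm farther back than shut.
Start: joints at [-1.226, 0.423, 1.63, -0, 1.089, -0.019], TCP at [0.222, -0.584, 0.405] pointing down, gripper open.
Joint ranges: [-3, 3], [-0.9, 2.11], [0.09, 2.58], [-1.31, 4.45], [0.11, 2.69], [-2.54, 2.54]. Speed limits (rad/s): [2.39, 2.39, 3.01, 3.14, 3.14, 3.14].

### API

Orientations are given as a rotation vector (axis times angle).
In Python, from station import robot gives the robot as it stands.
- The arm moves only by the tool arm_command, never from a script. Its argument "moves" is a list of rows, each a list of 6 numbers: the shift along the tool's x, y, z scaled (see below), then the turn, a rotation vector about the tool's x, y, z scaled (see below). In form: [[tx, ty, tz, ax, ay, az], ...]. A call has 1 to 5 rows; each row shifts and turns the commanded pose from where the row before left it, along the tool's axes as they then stand; what a row does not reach is not made up. The controller multiplies each number of a shift by 0.5 m and each number of a turn by 1.5 rad. A row lasts 1/8 s, in which the tool goes at most 62.5 mm and 10.7 degrees, less where a joint would pass 70% of its speed; a pose out of reach is approached as far as the arm can. A call with a number of a shift or a turn outside -1 to 1 is refused whole. A call with a gripper value outside its range is refused whole. "hand" is the opening, from 0 (shut) to 1 (fully open), set as the call begins (left out, the last holds). The fingers move at their own pace and stop on an object; "newtons" is the grip in N (left out, the last holds). Time passes only in rows, so rows that do not move let the fingers close. It gives the time, the measured TCP pose, the force, the opening and the grip force at its end, in the units of the state.
- robot.state(): the state, without advancing time (a new reading comes with each control period).
- robot.grab_frame(name): name is "scene" or "side" or "wrist"; returns a dict with "color" (384x512x3 uint8, blue, green, red), "camera_matrix" (3x3 intrinsics, pixels), "eye" and "rotation" of the camera in the world. Camera axes: x right, y down, z forward; pixel columns grow to the right and rows downward; lengths in m; the calibration is good to about 2 mm. A picture is of the moment at which its call begins. There is no depth.
- robot.sign_off(): hands the job in; it is judged then, once.
Trained networks look in a picture, given as the dict that the camera call returned (one of the last four; its "shot" number tells which), for a name from the list of things; names that differ only in an ending like _2 or _b are one class to them, and where a whole thing is asked for, a point or a joint stands for the part that bears it (a point fixed in the world has none). Each returns a list of dicts, best first, with "conf" (0 to 1); they miss things now and then, are a little off and sometimes report something else, mostly with a low value. They report only what shows in the picture. A call takes as long as a camera call.
- robot.silhouettes(picture, label): "pixels" (384x512 bool, what is visible of it) and "pixel" ([row, column] in pixels, amid what is visible of it).
The state is a dict: "time": time; "joint_pos": joint angles; "qd": joint speeds; "effort": joint torques, N m; "tool_pos": TCP position; "orientation": TCP orientation; "wrist_force": force on the tool from outside, world axes, zero at the start; "moment": the same for the moment, N m; "opening": finger opening in m; "grasp_force": force on a finger pad.
Only numpy, scipy, OpenCV 4.12 (cv2) and the standard library are available. Lean on these libraries where they do the work, as an engineer would, in place of code of your own. Each camera call takes 0.05 s, during which the arm holds its last target. There are 200 camera calls.

## Working session

There is one attempt and no reset: what is moved stays moved. The work goes in short steps, Python scripts to look and compute and a tool call to move; the robot and the scene stay as the last step left them, time stands still between calls to the robot, and variables do not carry over. Pictures are saved under pics/ and viewed, at most 10 in all, crops included, and the job is handed in when it is done.

Besides the shell and the picture viewer there is one more tool, called after "Call:" as name([rows], argument=value, ...), one row to a line, values as JSON. arm_command: Moves the arm, as the interface text tells. Its arguments: {"type":"object","properties":{"moves":{"type":"array","items":{"type":"array","items":{"type":"number"}}},"hand":{"type":"number"},"newtons":{"type":"number"}},"required":["moves"]}

```bash
ls; mkdir -p pics
python3 - <<'E'
from station import robot
import cv2,numpy as np
s=robot.state();print(s)
for n in("scene","side"):
    f=robot.grab_frame(n);cv2.imwrite(f"pics/{n}0.png",f["color"]);print(n,f["eye"],f["rotation"],f["camera_matrix"])
E
```

```text
pics
{'time': 0.0, 'joint_pos': array([-1.22596696e+00,  4.23825043e-01,  1.63073152e+00, -3.95063465e-07,
        1.08861350e+00, -1.90130785e-02]), 'qd': array([-0.00108753,  0.00164296, -0.00160902,  0.00039617, -0.00153244,
       -0.00029345]), 'effort': array([-1.69715935e-03, -5.57384384e+01, -2.81746817e+01, -1.19392544e-04,
        7.38212810e-03,  2.21654051e-05]), 'tool_pos': array([ 0.22233216, -0.58379629,  0.40393904]), 'orientation': array([-3.08821898e+00, -5.68093813e-01,  4.02212385e-04]), 'wrist_force': array([ 0.44815854, -0.09083162,  0.37478346]), 'moment': array([-0.00506211, -0.06976667, -0.00315205]), 'grasp_force': 0.0, 'opening': 0.08516072163783987}
scene [ 1.07648833 -0.24870835  1.01317168] [-2.18441548 -1.49304219  0.4305299 ] [[351.05634261   0.         260.97634108]
 [  0.         351.05634261 190.3535884 ]
 [  0.           0.           1.        ]]
side [ 1.23544661 -0.40000861  0.8510649 ] [-2.0193262  -1.2345429   0.51940074] [[406.12765645   0.         254.03766514]
 [  0.         406.12765645 192.0548965 ]
 [  0.           0.           1.        ]]
```

View pics/scene0.png

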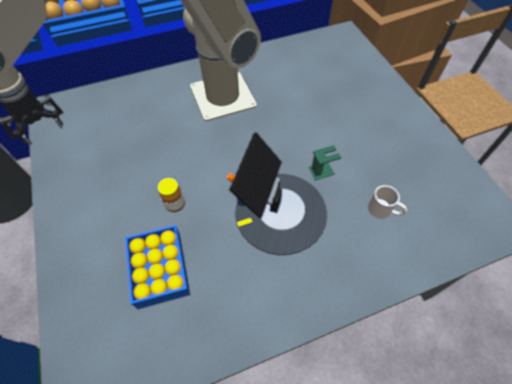

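View pics/side0.png

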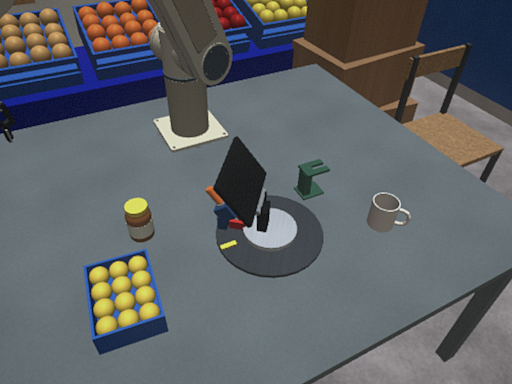

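```bash
cat > h.py <<'E'
import numpy as np,cv2
from scipy.spatial.transform import Rotation as R
from scipy.optimize import minimize
def Rz(a):return R.from_euler('z',a).as_matrix()
def proj(f,P):
    Rm=np.array(f["rotation"]);Rm=R.from_rotvec(Rm).as_matrix() if Rm.ndim==1 else Rm
    c=(np.asarray(P)-f["eye"])@Rm;q=c@np.array(f["camera_matrix"]).T
    return q[:,:2]/q[:,2:]
def box(x0,x1,y0,y1,z0,z1):return np.array([[x,y,z] for x in(x0,x1) for y in(y0,y1) for z in(z0,z1)])/1000
def cyl(r,z0,z1):
    a=np.linspace(0,2*np.pi,48,endpoint=False);return np.array([[r*np.cos(t),r*np.sin(t),z] for z in(z0,z1) for t in a])/1000
TILT=R.from_euler('y',-35,degrees=True).as_matrix() # z -> (-.574,0,.819)
BORE=np.array([-.135,0,.09])
def parts(name,p):
    # p: x,y,yaw ; extra
    T=np.array([p[0],p[1],0]);M=Rz(p[2])
    if name=="stand":L=[cyl(150,0,12),box(-22,22,-22,22,-45,0)@TILT.T+BORE]
    elif name=="pin":L=[c@TILT.T+BORE for c in(cyl(13,0,6),cyl(11,6,60))]
    elif name=="tablet":
        Q=Rz(p[4])@R.from_euler('y',p[3]).as_matrix()
        L=[box(-7,7,-105,105,0,150)@Q.T+Rz(p[4])@np.array([-.03,0,.12])]
    elif name=="mark":L=[box(-147,-102,-7,7,12,19)@Rz(p[5]).T]
    elif name=="rest":L=[box(-37,8,8,28,87,95),box(-37,8,-28,-8,87,95),box(8,40,-28,28,87,95),box(16,40,-28,28,0,95),]
    elif name=="jar":L=[cyl(34,0,110)]
    elif name=="mug":L=[cyl(38,0,85)]
    elif name=="crate":L=[box(-100,100,-75,75,0,71)]
    return [c@M.T+T for c in L]
S=8
def render(f,L):
    m=np.zeros((384,512),np.uint8)
    for c in L:
        q=proj(f,c);h=cv2.convexHull(q.astype(np.float32))
        cv2.fillConvexPoly(m,np.round(h*S*2).astype(np.int32),1,shift=4) if S==8 else None
    return m>0
def cost(name,p,fr):
    t=0
    for f,sil in fr:
        if name not in sil:continue
        m=render(f,parts(name,p));ex=np.zeros_like(m)
        for n,s in sil.items():
            if n!=name and n!='fork':ex|=s
        ex&=~sil[name];a=m&~ex;b=sil[name]
        t+=1-(a&b).sum()/max(1,(a|b).sum())
    return t
E
python3 - <<'E'
from h import *
from station import robot
import pickle
fr=[]
for n in("scene","side"):
    f=robot.grab_frame(n);s={}
    for l in["stand","pin","tablet","mark","rest","jar","mug","crate","fork"]:
        r=robot.silhouettes(f,l)
        if r and r[0]["conf"]>.3:
            s[l]=r[0]["pixels"];print(n,l,[round(q["conf"],2) for q in r],r[0]["pixel"],s[l].sum())
    fr.append((f,s))
pickle.dump(fr,open("fr.pkl","wb"))
E
```

```text
scene stand [0.73] [205.3, 270.0] 7372
scene pin [0.39, 0.38] [178.7, 230.2] 46
scene tablet [0.9] [173.2, 253.5] 2536
scene rest [0.65, 0.31, 0.27] [161.6, 317.6] 708
scene jar [0.78] [195.1, 171.5] 624
scene mug [0.86] [200.9, 385.4] 891
scene crate [0.63] [268.8, 156.5] 4261
scene fork [0.56, 0.5] [188.4, 264.7] 3866
side stand [0.57, 0.37] [226.0, 256.6] 9414
side pin [0.52] [195.3, 217.3] 129
side tablet [0.79] [181.3, 242.7] 2799
side rest [0.74] [180.0, 310.2] 852
side jar [0.88] [219.7, 138.9] 1103
side mug [0.79] [211.3, 387.6] 1197
side crate [0.73, 0.64] [301.6, 125.8] 6449
side fork [0.64, 0.56] [181.6, 308.0] 760
```

```bash
cat > fit.py <<'E'
from h import *
import pickle
fr=pickle.load(open("fr.pkl","rb"))
boxes=[(210,236,228,258),(236,250,216,242)]
for (f,s),(r0,r1,c0,c1) in zip(fr,boxes):
    hsv=cv2.cvtColor(f["color"],cv2.COLOR_BGR2HSV);m=np.zeros((384,512),bool)
    m[r0:r1,c0:c1]=((abs(hsv[...,0].astype(int)-28)<8)&(hsv[...,1]>120)&(hsv[...,2]>110))[r0:r1,c0:c1];s["mark"]=m
    hm=(hsv[...,0]<=14)&(hsv[...,1]>170)&(hsv[...,2]>120);k=np.zeros_like(hm);k[165:215,195:240]=hm[165:215,195:240];print(m.sum(),k.sum())
    # ground ray of a few centers
def ground(f,px,z):
    Rm=np.array(f["rotation"]);Rm=R.from_rotvec(Rm).as_matrix() if Rm.ndim==1 else Rm
    d=Rm@np.linalg.inv(f["camera_matrix"])@np.array([px[1],px[0],1.]);t=(z-f["eye"][2])/d[2];return (f["eye"]+t*d)[:2]
st=ground(fr[0][0],(215,280),.012);print("stand0",st)
def nm(fun,x0,d):
    x0=np.array(x0,float)
    for sc in(1,.4,.15):
        sim=np.vstack([x0]+[x0+sc*np.eye(len(x0))[i]*d[i] for i in range(len(x0))])
        r=minimize(fun,x0,method='Nelder-Mead',options=dict(initial_simplex=sim,maxfev=500,xatol=1e-5,fatol=1e-5));x0=r.x
    return r.x,r.fun
def tot(p):
    q=np.r_[p[:4],0,p[4]];return sum(cost(n,q,fr) for n in("stand","pin","tablet","mark"))
best=None
for yaw in(.3,.7):
    x=nm(tot,[*st,yaw,-.7,.6],[.02,.02,.2,.2,.2])
    if best is None or x[1]<best[1]:best=x
print("stand x y yaw tilt mark",best[0].round(4),best[1],[round(cost(n,np.r_[best[0][:4],0,best[0][4]],fr),3) for n in("stand","pin","tablet","mark")])
for n,z in(("rest",.05),("jar",.05),("mug",.04),("crate",.03)):
    px=np.argwhere(fr[1][1][n]).mean(0);g=ground(fr[1][0],px,z);b=None
    for yaw in([0,1.57,3.14,-1.57,.7,-.7] if n in("rest","crate") else[0]):
        x=nm(lambda p:cost(n,p,fr),[*g,yaw],[.02,.02,.3])
        if b is None or x[1]<b[1]:b=x
    print(n,b[0].round(4),round(b[1],3))
for i,(f,s) in enumerate(fr):
    im=cv2.resize(f["color"],None,fx=4,fy=4,interpolation=cv2.INTER_CUBIC)
    q=np.r_[best[0][:4],0,best[0][4]]
    for n,c in(("stand",(255,255,0)),("pin",(0,255,0)),("tablet",(255,0,255)),("mark",(0,0,255))):
        for L in parts(n,q):
            h=cv2.convexHull(proj(f,L).astype(np.float32));cv2.polylines(im,[np.round((h+.5)*4).astype(int)],True,c,1)
    im=im[500:1100,800:1400];im=im if i==0 else im
    cv2.imwrite(f"pics/ov{i}.png",im)
cv2.imwrite("pics/ov.png",np.hstack([cv2.resize(cv2.imread(f"pics/ov{i}.png"),(400,400)) for i in(0,1)]))
E
python3 fit.py
```

```text
77 12
79 90
stand0 [0.60006951 0.00237635]
stand x y yaw tilt mark [ 0.5918  0.011   0.8864 -0.6715  0.5924] 1.0723268871073743 [np.float64(0.498), np.float64(0.373), np.float64(0.077), np.float64(0.124)]
rest [ 0.4879  0.2144 -1.4775] 0.446
jar [ 0.431  -0.306   0.2455] 0.272
mug [0.6925 0.3174 0.2693] 0.336
crate [ 0.6355 -0.4015 -0.0924] 0.066
```

View pics/ov.png

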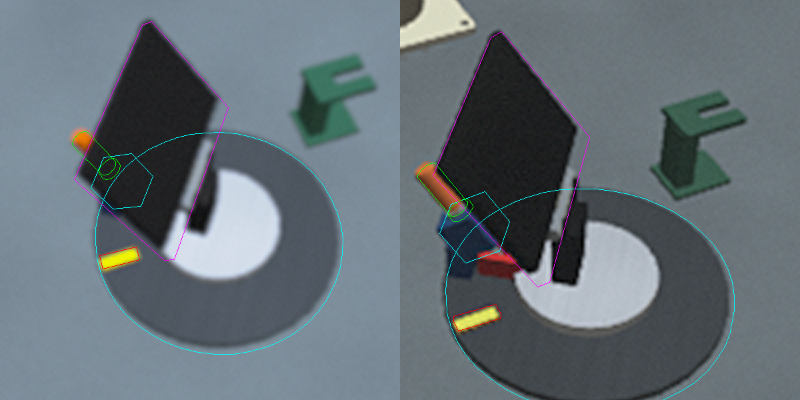

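```bash
cat >> h.py <<'E'
def hullmask(m):
    h=cv2.convexHull(np.argwhere(m)[:,::-1].astype(np.int32));o=np.zeros(m.shape,np.uint8);cv2.fillConvexPoly(o,h,1);return o>0
def big(m):
    n,l,st,_=cv2.connectedComponentsWithStats(m.astype(np.uint8));return l==1+np.argmax(st[1:,4])
E
cat > fit2.py <<'E'
import re
src=open("fit.py").read()
exec(src.split("def tot")[0])
for i,(f,s) in enumerate(fr):
    b=big(s["stand"]);s["disc"]=hullmask(b)
    hsv=cv2.cvtColor(f["color"],cv2.COLOR_BGR2HSV);ys,xs=np.nonzero(b);print(i,xs.min(),xs.max(),ys.min(),ys.max())
    hm=((hsv[...,0]<=14)&(hsv[...,1]>150)&(hsv[...,2]>90));k=np.zeros_like(hm);k[165:215,195:232]=hm[165:215,195:232]
    s["pin2"]=k
def c2(p):
    q=np.r_[p[:4],0,p[4]];t=0
    for f,s in fr:
        P=parts("stand",q);m=hullmask(render(f,P[:1])|render(f,P[1:]));ex=s["tablet"]|s["pin"]
        a=m&~ex;b=s["disc"]&~ex;t+=2*(1-(a&b).sum()/(a|b).sum())
    return t
def tot(p):
    q=np.r_[p[:4],0,p[4]];return 2*c2(p)+sum(cost(n,q,fr) for n in("pin","tablet","mark"))
best=min((nm(tot,[.58,0,y,-.7,.6],[.02,.02,.2,.2,.2]) for y in(.6,.9)),key=lambda x:x[1])
b=best[0];print(b.round(4),best[1],c2(b),[round(cost(n,np.r_[b[:4],0,b[4]],fr),3) for n in("pin","tablet","mark")])
rest=min((nm(lambda p:cost("rest",p,fr),[.48,.17,y],[.03,.03,.4]) for y in(0,1.5,3.1,-1.5,-2.3,2.3)),key=lambda x:x[1]);print(rest)
for i,(f,s) in enumerate(fr):
    im=cv2.resize(f["color"],None,fx=4,fy=4,interpolation=cv2.INTER_CUBIC)
    q=np.r_[b[:4],0,b[4]]
    for n,c in(("stand",(255,255,0)),("pin",(0,255,0)),("tablet",(255,0,255)),("mark",(0,0,255)),("rest",(0,255,255))):
        for L in parts(n,q if n!="rest" else rest[0]):
            h=cv2.convexHull(proj(f,L).astype(np.float32));cv2.polylines(im,[np.round((h+.5)*4).astype(int)],True,c,1)
    cv2.imwrite(f"pics/ov{i}.png",im[500:1100,800:1400])
cv2.imwrite("pics/ovb.png",np.hstack([cv2.resize(cv2.imread(f"pics/ov{i}.png"),(400,400)) for i in(0,1)]))
E
python3 fit2.py
```

```text
77 12
79 90
stand0 [0.60006951 0.00237635]
0 229 326 133 254
1 214 324 137 277
[ 0.5858  0.0116  0.8991 -0.6424  0.6415] 0.9904307432020417 0.36103265175771715 [np.float64(0.24), np.float64(0.015), np.float64(0.013)]
(array([ 0.4880634 ,  0.21449155, -1.48151576]), np.float64(0.4431042298212312))
```

View pics/ovb.png

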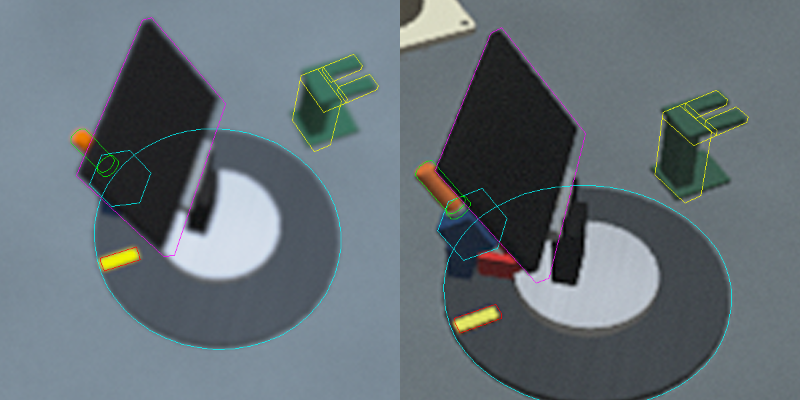

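```bash
sed -i 's/box(16,40,-28,28,0,95),\]/box(16,40,-28,28,0,95),box(-35,40,-30,30,0,8)]/' h.py
cat > fit3.py <<'E'
exec(open("fit.py").read().split("def tot")[0])
G=[]
for f,s in fr:
    lab=cv2.cvtColor(f["color"],cv2.COLOR_BGR2LAB).astype(np.float32)[...,0]
    g=np.hypot(cv2.Sobel(lab,cv2.CV_32F,1,0),cv2.Sobel(lab,cv2.CV_32F,0,1));g=cv2.GaussianBlur(np.minimum(g,120),(0,0),.8)
    ex=cv2.dilate((s["tablet"]|s["pin"]).astype(np.uint8),np.ones((9,9)))>0;G.append((g,ex))
A=np.linspace(0,2*np.pi,720)
def edge(p):
    out=[]
    for (f,s),(g,ex) in zip(fr,G):
        e=np.array([f["eye"][0]-p[0],f["eye"][1]-p[1]]);c=np.c_[.15*np.cos(A),.15*np.sin(A)]
        z=np.where(c@e>0,.0,.012)
        P=np.c_[c+p[:2],z];q=proj(f,P).astype(np.float32)
        v=cv2.remap(g,q[:,:1],q[:,1:],cv2.INTER_LINEAR)[:,0];k=cv2.remap(ex.astype(np.uint8),q[:,:1],q[:,1:],cv2.INTER_NEAREST)[:,0]>0
        near=c@e>0  # far rim only top edge; near rim bottom edge
        out.append(v[~k].mean())
    return out
xs=np.linspace(.56,.62,31);ys=np.linspace(-.02,.035,28)
for i in(0,1,2):
    M=np.array([[sum(edge((x,y))) if i==2 else edge((x,y))[i] for y in ys] for x in xs]);k=np.unravel_index(M.argmax(),M.shape);print(i,xs[k[0]],ys[k[1]],M.max())
xy=nm(lambda p:-sum(edge(p)),[xs[k[0]],ys[k[1]]],[.003,.003])[0];print("disc",xy)
def tot(p):
    q=np.r_[xy+p[3:5],p[0],p[1],0,p[2]];return sum(cost(n,q,fr) for n in("pin","tablet","mark"))+ 100*np.linalg.norm(p[3:5])**2/.1
best=min((nm(tot,[y,-.7,.6,0,0],[.2,.2,.2,.004,.004]) for y in(.6,.9)),key=lambda x:x[1]);b=best[0]
q=np.r_[xy+b[3:5],b[0],b[1],0,b[2]];print(q.round(4),best[1],[round(cost(n,q,fr),3) for n in("pin","tablet","mark")])
rest=min((nm(lambda p:cost("rest",p,fr),[.48,.17,y],[.03,.03,.4]) for y in(-1.2,-1.8)),key=lambda x:x[1]);print(rest)
for i,(f,s) in enumerate(fr):
    im=cv2.resize(f["color"],None,fx=4,fy=4,interpolation=cv2.INTER_CUBIC)
    for n,c in(("stand",(255,255,0)),("pin",(0,255,0)),("tablet",(255,0,255)),("mark",(0,0,255)),("rest",(0,255,255))):
        for L in parts(n,q if n!="rest" else rest[0]):
            h=cv2.convexHull(proj(f,L).astype(np.float32));cv2.polylines(im,[np.round((h+.5)*4).astype(int)],True,c,1)
    cv2.imwrite(f"pics/ov{i}.png",im[500:1100,800:1400])
cv2.imwrite("pics/ovc.png",np.hstack([cv2.resize(cv2.imread(f"pics/ov{i}.png"),(400,400)) for i in(0,1)]))
E
python3 fit3.py
```

```text
77 12
79 90
stand0 [0.60006951 0.00237635]
0 0.5840000000000001 0.010555555555555558 101.527725
1 0.5860000000000001 0.008518518518518522 93.12751
2 0.5840000000000001 0.010555555555555558 193.72192
disc [0.58477363 0.00975481]
[ 0.5873  0.0111  0.9115 -0.646   0.      0.5994] 0.5928326338221426 [np.float64(0.411), np.float64(0.059), np.float64(0.115)]
(array([ 0.48602574,  0.21308485, -1.61494244]), np.float64(0.24985848326097293))
```

View pics/ovc.png

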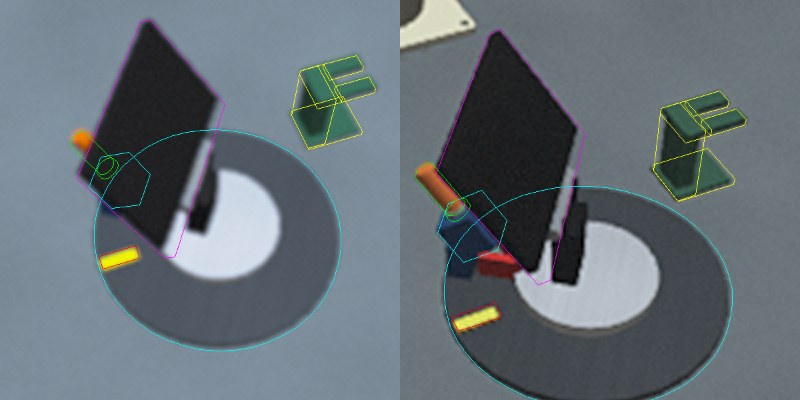

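```bash
cat > plan.py <<'E'
import numpy as np
from h import R,Rz,TILT,BORE
from station import robot
def cur():
    s=robot.state();return np.array(s["tool_pos"]),R.from_rotvec(s["orientation"])
def rows(p1,R1,n=None,start=None):
    p0,R0=start or cur();dp=np.array(p1)-p0;r=(R0.inv()*R1).as_rotvec()
    need=max(np.linalg.norm(dp)/.055,np.linalg.norm(r)/.17);n=n or int(np.ceil(need))
    out=[]
    for i in range(n):
        Ri=R0*R.from_rotvec(r*i/n);out.append(np.r_[Ri.inv().apply(dp/n)/.5,r/n/1.5].round(3).tolist())
    print("n",n,"need %.1f"%need,"dp",dp.round(4),"rot",r.round(3))
    for o in out:print(o,",")
def toolR(z,y):
    z=np.array(z)/np.linalg.norm(z);y=np.array(y)-z*np.dot(y,z);y/=np.linalg.norm(y)
    a=R.from_matrix(np.c_[np.cross(y,z),y,z]);b=R.from_matrix(np.c_[np.cross(-y,z),-y,z]);R0=cur()[1]
    return min((a,b),key=lambda q:(R0.inv()*q).magnitude())
ST=np.array([.5860,.0110,.0]);YAW=.905;M=Rz(YAW)
AX=M@TILT[:,2];MOUTH=ST+M@BORE
E
python3 - <<'E'
from plan import *
print(MOUTH,AX);Q=toolR(-AX,M[:,1])
rows(MOUTH+AX*(.038+.155+.13),Q)
E
```

```text
[ 0.50261245 -0.0951674   0.09      ] [-0.35428989 -0.45107494  0.81915204]
n 7 need 7.0 dp [ 0.1658  0.3432 -0.0501] rot [ 0.165  0.596 -0.524]
[0.079, -0.075, 0.014, 0.016, 0.057, -0.05] ,
[0.083, -0.068, 0.023, 0.016, 0.057, -0.05] ,
[0.085, -0.061, 0.032, 0.016, 0.057, -0.05] ,
[0.087, -0.054, 0.04, 0.016, 0.057, -0.05] ,
[0.087, -0.046, 0.049, 0.016, 0.057, -0.05] ,
[0.085, -0.039, 0.057, 0.016, 0.057, -0.05] ,
[0.083, -0.031, 0.065, 0.016, 0.057, -0.05] ,
```

Call:
arm_command([
  [0.079, -0.075, 0.014, 0.016, 0.057, -0.05],
  [0.083, -0.068, 0.023, 0.016, 0.057, -0.05],
  [0.085, -0.061, 0.032, 0.016, 0.057, -0.05],
  [0.087, -0.054, 0.04, 0.016, 0.057, -0.05],
  [0.087, -0.046, 0.049, 0.016, 0.057, -0.05],
], hand=1)

```text
time: 1.72
tool_pos: [0.3415, -0.3377, 0.3694]
orientation: [-2.69, -1.055, -0.586]
wrist_force: [1.0, 0.8, -0.7]
opening: 0.0853
grasp_force: 0.0
```

Call:
arm_command([
  [0.085, -0.039, 0.057, 0.016, 0.057, -0.05],
  [0.083, -0.031, 0.065, 0.016, 0.057, -0.05],
  [0, 0, 0, 0, 0, 0],
  [0, 0, 0, 0, 0, 0],
])

```text
time: 2.22
tool_pos: [0.3883, -0.2412, 0.3557]
orientation: [-2.487, -1.211, -0.787]
wrist_force: [0.6, -1.1, 0.3]
opening: 0.0856
grasp_force: 0.0
```

Run:
```python
from plan import *
import cv2,pickle
from h import *
s=robot.state();print(s["joint_pos"].round(3),s["tool_pos"],s["time"])
rows(MOUTH+AX*(.038+.155+.13),toolR(-AX,M[:,1]),1)
f=robot.grab_frame("wrist");pickle.dump(f,open("w1.pkl","wb"));im=cv2.resize(f["color"],None,fx=1.5,fy=1.5)
q=np.r_[ST[:2],YAW,-.646,0,.6]
for n,c in(("stand",(255,255,0)),("pin",(0,255,0)),("tablet",(255,0,255))):
    for L in parts(n,q):
        h=cv2.convexHull(proj(f,L).astype(np.float32));cv2.polylines(im,[np.round((h+.5)*1.5).astype(int)],True,c,1)
cv2.imwrite("pics/w1.png",im)
```

```text
[-0.743  0.288  2.05   0.746  1.007 -0.556] [ 0.38827714 -0.24122444  0.35565488] 2.225
n 1 need 0.0 dp [-0.0001  0.0004 -0.0011] rot [-0.002 -0.003  0.001]
[-0.001, -0.001, 0.002, -0.001, -0.002, 0.001] ,
```

View pics/w1.png

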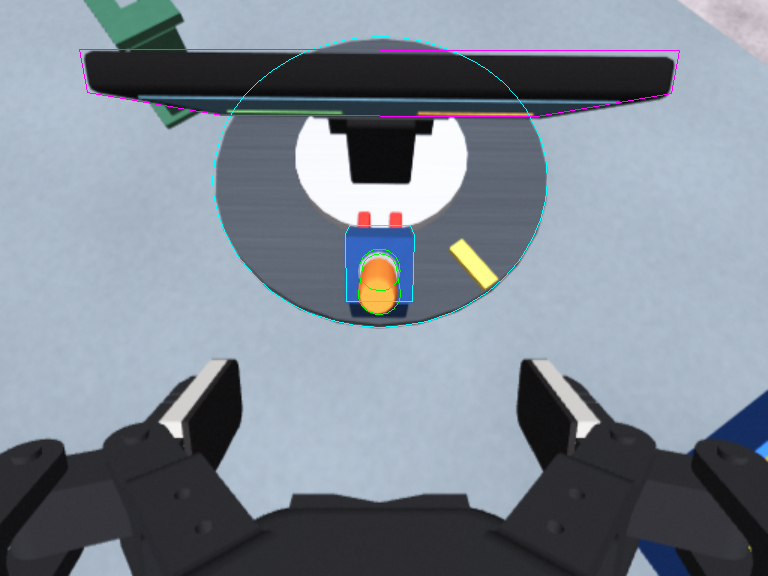

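Call:
arm_command([
  [-0.001, -0.002, 0.067, 0, 0, 0],
  [0, 0, 0.065, 0, 0, 0],
  [0, 0, 0.065, 0, 0, 0],
  [0, 0, 0.065, 0, 0, 0],
  [0, 0, 0, 0, 0, 0],
])

```text
time: 2.9
tool_pos: [0.4333, -0.1814, 0.2469]
orientation: [-2.485, -1.208, -0.785]
wrist_force: [-0.5, 0.3, -0.0]
opening: 0.0852
grasp_force: 0.0
```

Call:
arm_command([
  [0, 0, 0, 0, 0, 0],
  [0, 0, 0, 0, 0, 0],
  [0, 0, 0, 0, 0, 0],
  [0, 0, 0, 0, 0, 0],
  [0, 0, 0, 0, 0, 0],
], hand=0, newtons=60)

```text
time: 3.52
tool_pos: [0.4334, -0.1817, 0.2489]
orientation: [-2.487, -1.211, -0.789]
wrist_force: [-4.4, -2.6, 7.8]
opening: 0.0206
grasp_force: 58.2
```

Run:
```python
from plan import *
from h import *
import pickle
from scipy.optimize import minimize
s=robot.state();print(s["tool_pos"],s["wrist_force"],s["opening"],s["moment"])
rows(MOUTH+AX*(.038+.155),toolR(-AX,M[:,1]),1)
f=pickle.load(open("w1.pkl","rb"));hsv=cv2.cvtColor(f["color"],cv2.COLOR_BGR2HSV).astype(int)
m=(abs(hsv[...,0]-28)<10)&(hsv[...,1]>90)&(hsv[...,2]>120);k=np.zeros_like(m);k[150:200,290:340]=m[150:200,290:340]
r=minimize(lambda p:cost("mark",np.r_[ST[:2]+p[1:],YAW,0,0,p[0]],[(f,{"mark":k})]),[.6,0,0],method="Nelder-Mead",options=dict(initial_simplex=[[.6,0,0],[.75,0,0],[.6,.004,0],[.6,0,.004]]));print(r.x,r.fun,k.sum())
```

```text
[ 0.43340551 -0.18172906  0.24891803] [-4.43049059 -2.61858011  7.76846108] 0.02058529468353666 [-0.2431803   0.37250503  0.05811706]
n 1 need 0.0 dp [ 0.0008 -0.0005 -0.0008] rot [-0.    -0.003  0.001]
[-0.001, 0.002, 0.001, -0.0, -0.002, 0.001] ,
[ 0.63526025  0.00237442 -0.00091628] 0.15728155339805827 447
```

Call:
arm_command([
  [0, 0, -0.02, 0, 0, 0],
  [0, 0, -0.03, 0, 0, 0],
  [0, 0, -0.05, 0, 0, 0],
  [0, 0, -0.05, 0, 0, 0],
  [0, 0, -0.05, 0, 0, 0],
])

```text
time: 4.15
tool_pos: [0.3972, -0.2273, 0.3311]
orientation: [-2.487, -1.21, -0.787]
wrist_force: [0.3, -0.7, -0.8]
opening: 0.0205
grasp_force: 58.8
```

Call:
arm_command([
  [0, 0, -0.02, 0, 0, 0],
  [0, 0, 0, 0, 0, 0],
  [0, 0, 0, 0, 0, 0],
])

```text
time: 4.53
tool_pos: [0.3943, -0.2309, 0.3375]
orientation: [-2.485, -1.21, -0.787]
wrist_force: [-0.7, 0.9, -1.3]
opening: 0.0209
grasp_force: 58.8
```

Run:
```python
from plan import *
import cv2
s=robot.state();print(s["joint_pos"].round(3),s["tool_pos"],s["opening"])
a=robot.grab_frame("side")["color"][120:260,160:360];b=robot.grab_frame("wrist")["color"]
cv2.imwrite("pics/p2.png",np.hstack([cv2.resize(a,(400,280)),cv2.resize(b,(373,280))]))
```

```text
[-0.717  0.318  2.066  0.777  0.963 -0.577] [ 0.39432933 -0.2308735   0.33749578] 0.020886059931687538
```

View pics/p2.png

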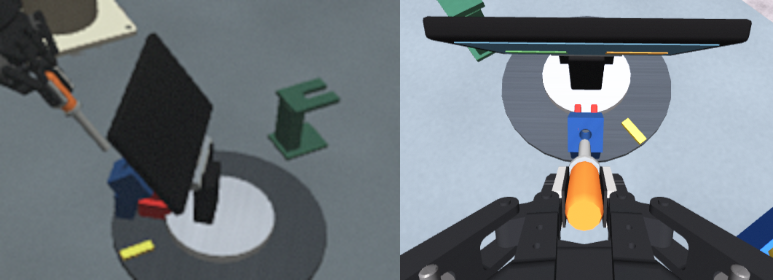

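Run:
```python
from plan import *
p,R0=cur();z=R0.apply([0,0,1]);v=np.cross(z,[0,0,-1]);v*=np.arcsin(np.linalg.norm(v))/np.linalg.norm(v)
Rd=R.from_rotvec(v)*R0;print(Rd.as_matrix().round(3),((MOUTH-[.4334,-.1817,.2489])@-AX))
a=np.array([.36,-.14,.53]);rows(a,Rd);rows([.416,.12,.49],Rd,start=(a,Rd))
```

```text
[[ 0.617  0.787  0.   ]
 [ 0.787 -0.617  0.   ]
 [ 0.     0.    -1.   ]] 0.1937172192330779
n 4 need 3.9 dp [-0.0345  0.0907  0.1927] rot [-0.003 -0.614 -0.   ]
[0.076, -0.042, -0.064, -0.001, -0.102, -0.0] ,
[0.065, -0.042, -0.075, -0.001, -0.102, -0.0] ,
[0.053, -0.042, -0.084, -0.001, -0.102, -0.0] ,
[0.04, -0.042, -0.091, -0.001, -0.102, -0.0] ,
n 5 need 4.9 dp [ 0.056  0.26  -0.04 ] rot [0. 0. 0.]
[0.096, -0.047, 0.016, 0.0, 0.0, 0.0] ,
[0.096, -0.047, 0.016, 0.0, 0.0, 0.0] ,
[0.096, -0.047, 0.016, 0.0, 0.0, 0.0] ,
[0.096, -0.047, 0.016, 0.0, 0.0, 0.0] ,
[0.096, -0.047, 0.016, 0.0, 0.0, 0.0] ,
```

Call:
arm_command([
  [0.076, -0.042, -0.064, -0.001, -0.102, 0],
  [0.065, -0.042, -0.075, -0.001, -0.102, 0],
  [0.053, -0.042, -0.084, -0.001, -0.102, 0],
  [0.04, -0.042, -0.091, -0.001, -0.102, 0],
  [0, 0, 0, 0, 0, 0],
])

```text
time: 5.25
tool_pos: [0.3598, -0.1382, 0.5333]
orientation: [2.816, 1.375, 0.011]
wrist_force: [0.0, 0.3, -1.0]
opening: 0.0205
grasp_force: 58.9
```

Call:
arm_command([
  [0.096, -0.047, 0.016, 0, 0, 0],
  [0.096, -0.047, 0.016, 0, 0, 0],
  [0.096, -0.047, 0.016, 0, 0, 0],
  [0.096, -0.047, 0.016, 0, 0, 0],
  [0.096, -0.047, 0.016, 0, 0, 0],
])

```text
time: 5.88
tool_pos: [0.4153, 0.1233, 0.4882]
orientation: [2.825, 1.373, 0.002]
wrist_force: [-0.1, -1.2, -0.7]
opening: 0.0206
grasp_force: 59.0
```

Call:
arm_command([
  [0, 0, 0, 0, 0, 0],
  [0, 0, 0, 0, 0, 0],
])

```text
time: 6.12
tool_pos: [0.4152, 0.1215, 0.4887]
orientation: [2.823, 1.374, 0.001]
wrist_force: [1.2, -0.6, -1.1]
opening: 0.0201
grasp_force: 59.1
```

```bash
cat > restfit.py <<'E'
from plan import *
from h import *
import pickle
exec("def nm"+open("fit.py").read().split("def nm")[1].split("def tot")[0])
s=robot.state();print(s["joint_pos"].round(3),s["tool_pos"],s["opening"],s["time"])
f=robot.grab_frame("wrist");r=robot.silhouettes(f,"rest");k=robot.silhouettes(f,"pin")
hsv=cv2.cvtColor(f["color"],cv2.COLOR_BGR2HSV).astype(int)
g=big((abs(hsv[...,0]-75)<15)&(hsv[...,1]>60));print(g.sum(),[(round(x["conf"],2),x["pixels"].sum()) for x in r],[round(x["conf"],2) for x in k])
g=cv2.morphologyEx(g.astype(np.uint8),cv2.MORPH_CLOSE,np.ones((3,3)))>0
occ={"rest":g}
if k:occ["pin"]=cv2.dilate(k[0]["pixels"].astype(np.uint8),np.ones((5,5)))>0
b=min((nm(lambda p:cost("rest",p,[(f,occ)]),[.486,.213,y],[.01,.01,.1]) for y in(-1.5,-1.6)),key=lambda x:x[1]);print(b)
im=cv2.resize(f["color"],None,fx=1.5,fy=1.5)
for L in parts("rest",b[0]):
    h=cv2.convexHull(proj(f,L).astype(np.float32));cv2.polylines(im,[np.round((h+.5)*1.5).astype(int)],True,(0,255,255),1)
# pin line
p,R0=cur();
for d in(.194,.267):
    q=proj(f,[p+R0.apply([0,0,d])])[0];cv2.circle(im,tuple(int(v) for v in (q+.5)*1.5),4,(255,0,255),1)
cv2.imwrite("pics/w3.png",im)
E
python3 restfit.py
```

```text
[ 0.257  0.027  1.941 -0.002  1.173  0.923] [0.41518578 0.12145022 0.48868142] 0.020083115473579383 6.125
3835 [(0.79, np.int64(3746))] [0.65]
(array([ 0.48507935,  0.21155689, -1.60171486]), np.float64(0.06564770734151837))
```

View pics/w3.png

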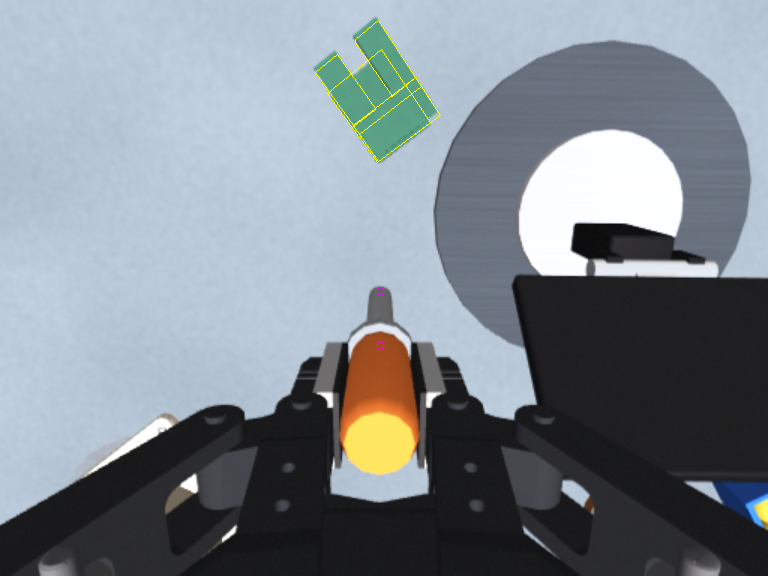

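Run:
```python
from plan import *
p,R0=cur();Q=R.from_rotvec(np.array([2.824,1.374,0])*np.pi/np.linalg.norm([2.824,1.374]))
rows([.4855,.2256,.378],Q,4)
```

```text
n 4 need 3.1 dp [ 0.0702  0.1051 -0.1119] rot [ 0.004 -0.002 -0.003]
[0.063, -0.005, 0.056, 0.001, -0.0, -0.0] ,
[0.063, -0.005, 0.056, 0.001, -0.0, -0.0] ,
[0.063, -0.005, 0.056, 0.001, -0.0, -0.0] ,
[0.063, -0.005, 0.056, 0.001, -0.0, -0.0] ,
```

Call:
arm_command([
  [0.063, -0.005, 0.056, 0.001, 0, 0],
  [0.063, -0.005, 0.056, 0.001, 0, 0],
  [0.063, -0.005, 0.056, 0.001, 0, 0],
  [0.063, -0.005, 0.056, 0, 0, 0],
  [0, 0, 0, 0, 0, 0],
])

```text
time: 6.9
tool_pos: [0.4863, 0.2267, 0.3764]
orientation: [-2.824, -1.372, 0.002]
wrist_force: [0.0, -0.6, -1.7]
opening: 0.0203
grasp_force: 59.1
```

```bash
sed -i 's#pics/w3.png#pics/w4.png#; s#^cv2.imwrite#im=im[150:450,180:580];im=cv2.resize(im,(800,600));cv2.imwrite#' restfit.py; python3 restfit.py
```

```text
[0.414 0.331 1.848 0.002 0.963 1.079] [0.48626241 0.22671399 0.37638892] 0.020334960201376113 6.9
4838 [(0.71, np.int64(4764)), (0.62, np.int64(4840))] [0.89]
(array([ 0.48497622,  0.21325318, -1.62181268]), np.float64(0.09947741694662182))
```

View pics/w4.png

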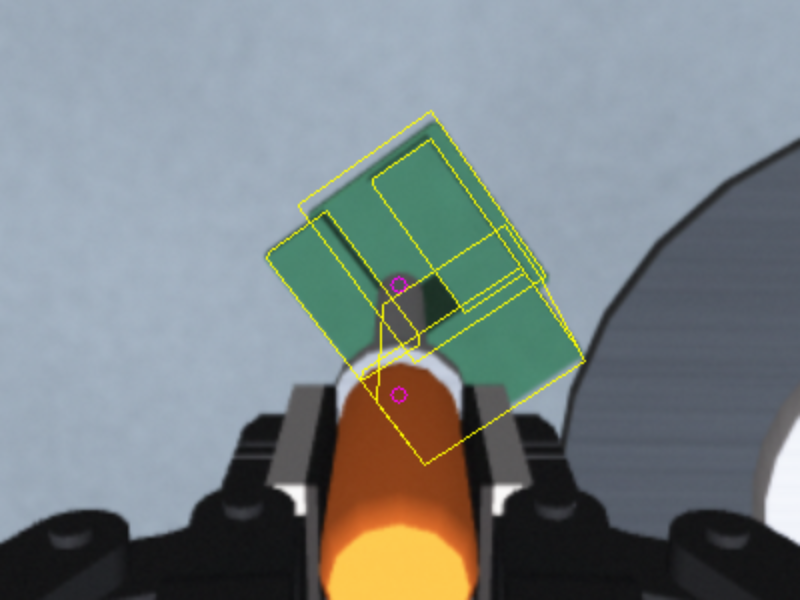

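```bash
cat > rf2.py <<'E'
exec(open("restfit.py").read().split("b=min")[0])
import h
def c4(p):
    P=[box(-37,8,8,28,87,95),box(-37,8,-28,-8,87,95),box(8,40,-28,28,87,95),box(16,40,-28,28,0,95),box(p[3]*1000-75,p[3]*1000,-30,30,0,8)]
    m=render(f,[c@Rz(p[2]).T+[p[0],p[1],0] for c in P])&~occ["pin"]&~dark;b=g&~occ["pin"]
    return 1-(m&b).sum()/(m|b).sum()
dark=big(hsv[...,2]<60) # gripper
for x0 in([.485,.2116,-1.60,.04],[.486,.213,-1.62,.045]):
    b=nm(c4,x0,[.006,.006,.05,.008]);print(b)
print(robot.state()["tool_pos"])
E
python3 rf2.py
```

```text
[0.413 0.326 1.849 0.002 0.965 1.079] [0.48570643 0.22583933 0.37902086] 0.020174359760392217 7.05
4777 [(0.58, np.int64(4860))] [0.85]
(array([ 0.48507651,  0.2153562 , -1.62139148,  0.04725278]), np.float64(0.04483471074380163))
(array([ 0.48526351,  0.21524149, -1.61790184,  0.04733758]), np.float64(0.04582989265070192))
[0.48565391 0.22605558 0.37960623]
```

Call:
arm_command([
  [0, 0, 0.03, 0, 0, 0],
  [0, 0, 0.03, 0, 0, 0],
  [0, 0, 0, 0, 0, 0],
])

```text
time: 7.58
tool_pos: [0.4851, 0.2266, 0.3467]
orientation: [-2.824, -1.373, 0.002]
wrist_force: [-0.7, 0.6, -2.0]
opening: 0.0207
grasp_force: 59.1
```

Run:
```python
from plan import *
s=robot.state();print(s["tool_pos"],s["wrist_force"],s["moment"],s["time"])
Q=R.from_rotvec(np.array([2.824,1.374,0])*np.pi/np.linalg.norm([2.824,1.374]))
rows([.4857,.226,.293],Q,5)
```

```text
[0.48509263 0.22660981 0.34666632] [-0.66138057  0.57758557 -2.01010194] [-0.02028704 -0.03556436  0.02400189] 7.575
n 5 need 1.0 dp [ 0.0006 -0.0006 -0.0537] rot [-0.002  0.001 -0.001]
[-0.0, 0.0, 0.021, -0.0, 0.0, -0.0] ,
[-0.0, 0.0, 0.021, -0.0, 0.0, -0.0] ,
[-0.0, 0.0, 0.021, -0.0, 0.0, -0.0] ,
[-0.0, 0.0, 0.021, -0.0, 0.0, -0.0] ,
[-0.0, 0.0, 0.021, -0.0, 0.0, -0.0] ,
```

Call:
arm_command([
  [0, 0, 0.021, 0, 0, 0],
  [0, 0, 0.021, 0, 0, 0],
  [0, 0, 0.021, 0, 0, 0],
  [0, 0, 0.021, 0, 0, 0],
  [0, 0, 0.021, 0, 0, 0],
])

```text
time: 8.2
tool_pos: [0.4858, 0.227, 0.2952]
orientation: [-2.824, -1.373, -0.003]
wrist_force: [0.3, 0.6, -0.5]
opening: 0.0201
grasp_force: 59.1
```

Run:
```python
from plan import *
s=robot.state();print(s["tool_pos"],s["wrist_force"],s["moment"])
d=cur()[1].inv().apply([-.039,-.999,0]);print((d*.003/.5).round(4))
```

```text
[0.48577086 0.22702536 0.29519489] [ 0.3327703   0.64429477 -0.5082439 ] [-0.01728367  0.01423829  0.02498985]
[-0.0049  0.0035 -0.    ]
```

Call:
arm_command([
  [-0.005, 0.0035, 0, 0, 0, 0],
  [-0.005, 0.0035, 0, 0, 0, 0],
  [-0.005, 0.0035, 0, 0, 0, 0],
  [0, 0, 0, 0, 0, 0],
])

```text
time: 8.7
tool_pos: [0.4854, 0.2176, 0.2963]
orientation: [-2.825, -1.372, -0.004]
wrist_force: [-0.6, 0.5, -1.8]
opening: 0.0205
grasp_force: 59.1
```

Call:
arm_command([
  [-0.003, 0.0023, 0, 0, 0, 0],
  [-0.003, 0.0023, 0, 0, 0, 0],
  [0, 0, 0, 0, 0, 0],
])

```text
time: 9.07
tool_pos: [0.4853, 0.2142, 0.2961]
orientation: [-2.824, -1.372, -0.004]
wrist_force: [-0.6, 1.5, -0.7]
opening: 0.0207
grasp_force: 59.2
```

Call:
arm_command([
  [-0.0033, 0.0023, 0, 0, 0, 0],
  [0, 0, 0, 0, 0, 0],
])

```text
time: 9.32
tool_pos: [0.4852, 0.213, 0.2961]
orientation: [-2.823, -1.37, -0.006]
wrist_force: [-1.2, 8.0, -2.1]
opening: 0.0205
grasp_force: 59.2
```

Call:
arm_command([
  [-0.0025, 0.0018, 0, 0, 0, 0],
  [0, 0, 0, 0, 0, 0],
])

```text
time: 9.57
tool_pos: [0.4851, 0.2123, 0.2962]
orientation: [-2.822, -1.369, -0.007]
wrist_force: [-2.9, 13.4, -1.0]
opening: 0.0206
grasp_force: 59.3
```

Call:
arm_command([
  [0.004, -0.003, 0, 0, 0, 0],
  [0, 0, 0.006, 0, 0, 0],
  [0, 0, 0.002, 0, 0, 0],
  [0, 0, 0, 0, 0, 0],
])

```text
time: 10.07
tool_pos: [0.4855, 0.2135, 0.2921]
orientation: [-2.824, -1.372, -0.006]
wrist_force: [0.3, 7.0, -0.5]
opening: 0.0204
grasp_force: 59.6
```

Call:
arm_command([
  [0, 0, 0.003, 0, 0, 0],
  [0, 0, 0, 0, 0, 0],
])

```text
time: 10.32
tool_pos: [0.4856, 0.2135, 0.2906]
orientation: [-2.824, -1.372, -0.007]
wrist_force: [-0.4, 6.8, -1.3]
opening: 0.0207
grasp_force: 59.5
```

Still pressing the end lightly (7 N); I ease off 0.7 mm and keep lowering to contact.

Call:
arm_command([
  [0.0012, -0.0008, 0.002, 0, 0, 0],
  [0, 0, 0.002, 0, 0, 0],
  [0, 0, 0, 0, 0, 0],
])

```text
time: 10.7
tool_pos: [0.4854, 0.2139, 0.2884]
orientation: [-2.824, -1.372, -0.004]
wrist_force: [1.1, 5.8, -0.4]
opening: 0.0203
grasp_force: 59.5
```

Call:
arm_command([
  [0, 0, 0.002, 0, 0, 0],
  [0, 0, 0.001, 0, 0, 0],
  [0, 0, 0, 0, 0, 0],
])

```text
time: 11.08
tool_pos: [0.4854, 0.214, 0.2881]
orientation: [-2.824, -1.373, -0.005]
wrist_force: [-1.7, 3.4, 11.2]
opening: 0.0205
grasp_force: 61.0
```

Call:
arm_command([
  [0, 0, -0.001, 0, 0, 0],
  [0, 0, 0, 0, 0, 0],
  [0, 0, 0, 0, 0, 0],
  [0, 0, 0, 0, 0, 0],
  [0, 0, 0, 0, 0, 0],
], hand=0.7)

```text
time: 11.7
tool_pos: [0.4851, 0.2137, 0.2873]
orientation: [-2.824, -1.373, -0.002]
wrist_force: [0.5, -1.1, -0.3]
opening: 0.0599
grasp_force: 0.0
```

Call:
arm_command([
  [0, 0, -0.03, 0, 0, 0],
  [0, 0, -0.06, 0, 0, 0],
  [0, 0, -0.1, 0, 0, 0],
  [0, 0, -0.1, 0, 0, 0],
  [0, 0, -0.1, 0, 0, 0],
])

```text
time: 12.32
tool_pos: [0.4845, 0.2132, 0.4853]
orientation: [-2.824, -1.373, -0.005]
wrist_force: [-0.1, 0.4, 0.8]
opening: 0.0597
grasp_force: 0.0
```

Call:
arm_command([
  [-0.08, 0, -0.04, 0, 0, 0],
  [-0.08, 0, 0, 0, 0, 0],
  [0, 0, 0, 0, 0, 0],
])

```text
time: 12.7
tool_pos: [0.4339, 0.1491, 0.5036]
orientation: [-2.826, -1.371, -0.005]
wrist_force: [-0.2, 0.8, -0.9]
opening: 0.0598
grasp_force: 0.0
```

Run:
```python
from plan import *
import cv2
s=robot.state();print(s["joint_pos"].round(3),s["tool_pos"],s["orientation"],s["time"])
a=robot.grab_frame("side")["color"][120:260,180:380];b=robot.grab_frame("wrist")["color"]
cv2.imwrite("pics/p5.png",np.hstack([cv2.resize(a,(400,280)),cv2.resize(b,(373,280))]))
```

```text
[3.050e-01 5.600e-02 1.875e+00 1.000e-03 1.208e+00 9.720e-01] [0.43386123 0.14910214 0.5036125 ] [-2.82574609 -1.37081689 -0.00490378] 12.7
```

View pics/p5.png

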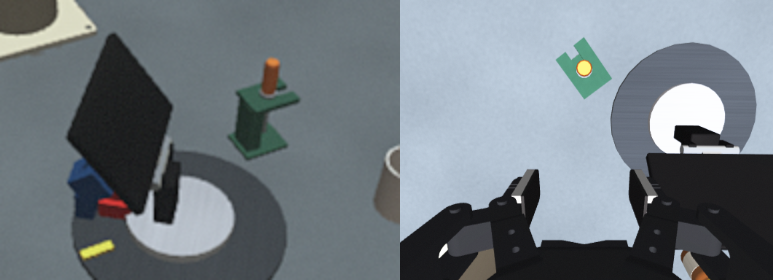

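```bash
cat > tabfit.py <<'E'
from plan import *
from h import *
exec("def nm"+open("fit.py").read().split("def nm")[1].split("def tot")[0])
def tabfit(x0,names=("scene","side")):
    fr=[]
    for n in names:
        f=robot.grab_frame(n);r=robot.silhouettes(f,"tablet")
        if r and r[0]["conf"]>.4:fr.append((f,{"tablet":big(r[0]["pixels"])}))
    for fs in[[x] for x in fr]+[fr]:
        b=nm(lambda p:cost("tablet",np.r_[ST[:2],YAW,p],fs),x0,[.15,.1]);print("tilt,swivel",b[0].round(3),round(b[1],3))
    return b[0]
def pose(t,s,d):  # tool pose pinching tablet, TCP d from hinge; tool x = -hinge y
    Ms=Rz(YAW+s);u=Ms@[np.sin(t),0,np.cos(t)];hg=ST+Ms@[-.03,0,.12]
    y=-Ms[:,1];z=-u;return hg+u*d,R.from_matrix(np.c_[y,np.cross(z,y),z])
E
python3 - <<'E'
from tabfit import *
t,s=tabfit([-.646,0.])
P,Q=pose(t,0,.16+.155+.05);p,R0=cur();print(P,(R0.inv()*Q).as_rotvec())
rows([.40,-.05,.56],R0)
rows(P,Q,start=(np.array([.40,-.05,.56]),R0))
E
```

```text
tilt,swivel [-0.646  0.   ] 1.0
tilt,swivel [-0.622  0.001] 0.098
tilt,swivel [-0.622  0.001] 1.098
[ 0.436071   -0.17988666  0.41660108] [0.48511144 0.48609194 1.51591744]
n 4 need 3.9 dp [-0.036  -0.201   0.0578] rot [0. 0. 0.]
[-0.09, 0.048, -0.029, 0.0, 0.0, 0.0] ,
[-0.09, 0.048, -0.029, 0.0, 0.0, 0.0] ,
[-0.09, 0.048, -0.029, 0.0, 0.0, 0.0] ,
[-0.09, 0.048, -0.029, 0.0, 0.0, 0.0] ,
n 10 need 9.8 dp [ 0.0361 -0.1299 -0.1434] rot [0.485 0.486 1.516]
[-0.016, 0.022, 0.029, 0.032, 0.032, 0.101] ,
[-0.014, 0.025, 0.027, 0.032, 0.032, 0.101] ,
[-0.011, 0.028, 0.025, 0.032, 0.032, 0.101] ,
[-0.008, 0.031, 0.023, 0.032, 0.032, 0.101] ,
[-0.004, 0.033, 0.021, 0.032, 0.032, 0.101] ,
[0.0, 0.034, 0.019, 0.032, 0.032, 0.101] ,
[0.005, 0.035, 0.018, 0.032, 0.032, 0.101] ,
[0.009, 0.035, 0.016, 0.032, 0.032, 0.101] ,
[0.013, 0.034, 0.015, 0.032, 0.032, 0.101] ,
[0.018, 0.032, 0.015, 0.032, 0.032, 0.101] ,
```

Call:
arm_command([
  [-0.09, 0.048, -0.029, 0, 0, 0],
  [-0.09, 0.048, -0.029, 0, 0, 0],
  [-0.09, 0.048, -0.029, 0, 0, 0],
  [-0.09, 0.048, -0.029, 0, 0, 0],
])

```text
time: 13.5
tool_pos: [0.3998, -0.0517, 0.5602]
orientation: [-2.824, -1.374, -0.003]
wrist_force: [1.0, -0.5, 0.1]
opening: 0.06
grasp_force: 0.0
```

Call:
arm_command([
  [-0.016, 0.022, 0.029, 0.032, 0.032, 0.101],
  [-0.014, 0.025, 0.027, 0.032, 0.032, 0.101],
  [-0.011, 0.028, 0.025, 0.032, 0.032, 0.101],
  [-0.008, 0.031, 0.023, 0.032, 0.032, 0.101],
  [-0.004, 0.033, 0.021, 0.032, 0.032, 0.101],
])

```text
time: 14.12
tool_pos: [0.418, -0.1158, 0.4872]
orientation: [-2.814, -0.191, -0.156]
wrist_force: [0.2, 0.9, 0.3]
opening: 0.0599
grasp_force: 0.0
```

Call:
arm_command([
  [0, 0.034, 0.019, 0.032, 0.032, 0.101],
  [0.005, 0.035, 0.018, 0.032, 0.032, 0.101],
  [0.009, 0.035, 0.016, 0.032, 0.032, 0.101],
  [0.013, 0.034, 0.015, 0.032, 0.032, 0.101],
  [0.018, 0.032, 0.015, 0.032, 0.032, 0.101],
])

```text
time: 14.75
tool_pos: [0.4357, -0.1816, 0.4157]
orientation: [-2.405, 0.836, -0.264]
wrist_force: [0.7, 0.8, -0.3]
opening: 0.06
grasp_force: 0.0
```

Run:
```python
from tabfit import *
st=robot.state();print(st["joint_pos"].round(3),st["time"])
t,s=tabfit([-.646,0.],("scene","side","wrist"))
P,Q=pose(t,s,.14+.155);rows(P,Q)
```

```text
[-0.577  0.194  1.998  0.738  1.028  1.244] 14.75
tilt,swivel [-0.621  0.035] 0.124
tilt,swivel [-0.648  0.018] 0.089
tilt,swivel [-0.659 -0.011] 0.483
tilt,swivel [-0.658  0.003] 0.734
n 2 need 1.3 dp [ 0.0213  0.0259 -0.0636] rot [ 0.043 -0.     0.002]
[0.001, 0.009, 0.071, 0.014, -0.0, 0.001] ,
[0.001, 0.011, 0.071, 0.014, -0.0, 0.001] ,
```

Call:
arm_command([
  [0.001, 0.008, 0.05, 0.007, 0, 0.001],
  [0.001, 0.007, 0.05, 0.006, 0, 0],
  [0, 0.004, 0.042, 0, 0, 0],
  [0, 0, 0, 0, 0, 0],
])

```text
time: 15.55
tool_pos: [0.4567, -0.1542, 0.353]
orientation: [-2.391, 0.822, -0.268]
wrist_force: [-0.7, -0.5, 0.1]
opening: 0.0599
grasp_force: 0.0
```

Call:
arm_command([
  [0, 0, 0, 0, 0, 0],
  [0, 0, 0, 0, 0, 0],
  [0, 0, 0, 0, 0, 0],
  [0, 0, 0, 0, 0, 0],
  [0, 0, 0, 0, 0, 0],
], hand=0, newtons=30)

```text
time: 16.18
tool_pos: [0.4568, -0.1556, 0.3545]
orientation: [-2.388, 0.826, -0.273]
wrist_force: [-2.7, -2.4, 6.0]
opening: 0.0139
grasp_force: 29.7
```

```bash
cat > arc.py <<'E'
from tabfit import *
def where():
    # tilt & swivel from tool z (in tablet plane) and grasp point
    p,R0=cur();u=-R0.apply([0,0,1]);x=-R0.apply([1,0,0]);a=np.arctan2(x[1],x[0])-np.pi/2-YAW
    Ms=Rz(YAW+a);hg=ST+Ms@[-.03,0,.12];l=Ms.T@(p-hg);ul=Ms.T@u
    t=np.arctan2(l[0],l[2]);sw=np.arctan2(*( (Rz(YAW).T@(p-ST))[[1,0]]))  # pos-based
    d=np.hypot(l[0],l[2])
    print("swivel by tool x %.3f  by pos %.3f  tilt by tool %.3f by pos %.3f  d %.4f lat %.4f"%(a,np.arctan2(-(Rz(YAW).T@(p-ST))[1],-(Rz(YAW).T@(p-ST))[0]),np.arctan2(ul[0],ul[2]),t,d,l[1]))
    return a,t,d
def arcrows(wps):
    st=cur()
    for P,Q in wps:
        dp=st[1].inv().apply(P-st[0])/.5;r=(st[1].inv()*Q).as_rotvec()/1.5
        print(np.r_[dp,r].round(3).tolist(),",");st=(P,Q)
E
python3 - <<'E'
from arc import *
s=robot.state();print(s["opening"],s["wrist_force"],s["moment"],s["time"])
tabfit([-.646,0.],("scene","side"));a,t,d=where()
g=.635
arcrows([pose(t,a+(g-a)*k/12,d) for k in range(1,13)])
E
```

```text
0.013912389678270517 [-2.69004535 -2.40825272  6.04975812] [ 0.60252529 -0.19626767  0.03294716] 16.175
tilt,swivel [-0.647  0.034] 0.165
tilt,swivel [-0.666  0.008] 0.144
tilt,swivel [-0.658  0.011] 0.311
swivel by tool x -0.001  by pos 0.006  tilt by tool -0.636 by pos -0.657  d 0.2961 lat -0.0014
[0.02, -0.0, 0.0, 0.014, -0.022, -0.028] ,
[0.022, -0.0, 0.0, -0.0, -0.022, -0.028] ,
[0.022, -0.0, 0.0, 0.0, -0.022, -0.028] ,
[0.022, -0.0, 0.0, 0.0, -0.022, -0.028] ,
[0.022, -0.0, 0.0, 0.0, -0.022, -0.028] ,
[0.022, -0.0, 0.0, 0.0, -0.022, -0.028] ,
[0.022, -0.0, 0.0, 0.0, -0.022, -0.028] ,
[0.022, -0.0, 0.0, -0.0, -0.022, -0.028] ,
[0.022, -0.0, 0.0, -0.0, -0.022, -0.028] ,
[0.022, -0.0, 0.0, 0.0, -0.022, -0.028] ,
[0.022, -0.0, 0.0, -0.0, -0.022, -0.028] ,
[0.022, -0.0, 0.0, 0.0, -0.022, -0.028] ,
```

Call:
arm_command([
  [0.021, 0, 0, 0, -0.022, -0.028],
  [0.022, 0, 0, 0, -0.022, -0.028],
  [0.022, 0, 0, 0, -0.022, -0.028],
  [0.022, 0, 0, 0, -0.022, -0.028],
  [0.022, 0, 0, 0, -0.022, -0.028],
])

```text
time: 17.0
tool_pos: [0.504, -0.184, 0.3541]
orientation: [-2.459, 0.501, -0.156]
wrist_force: [8.0, 5.9, -0.5]
opening: 0.0142
grasp_force: 29.5
```

Call:
arm_command([
  [0.022, 0, 0, 0, -0.022, -0.028],
  [0.022, 0, 0, 0, -0.022, -0.028],
  [0.022, 0, 0, 0, -0.022, -0.028],
  [0.022, 0, 0, 0, -0.022, -0.028],
  [0.022, 0, 0, 0, -0.022, -0.028],
])

```text
time: 17.62
tool_pos: [0.5566, -0.1994, 0.3535]
orientation: [-2.494, 0.172, -0.038]
wrist_force: [5.9, 6.2, 1.1]
opening: 0.0137
grasp_force: 32.8
```

```bash
cat > mf.py <<'E'
from arc import *
def markfit():
    import pickle
    fr=[]
    for n in("scene","side"):
        f=robot.grab_frame(n);hsv=cv2.cvtColor(f["color"],cv2.COLOR_BGR2HSV).astype(int)
        q=proj(f,parts("mark",np.r_[ST[:2],YAW,0,0,.62])[0]);lo=(q.min(0)-5).astype(int);hi=(q.max(0)+5).astype(int)
        m=(abs(hsv[...,0]-28)<8)&(hsv[...,1]>100)&(hsv[...,2]>100);k=np.zeros_like(m);k[lo[1]:hi[1],lo[0]:hi[0]]=m[lo[1]:hi[1],lo[0]:hi[0]]
        if k.sum()>20:fr.append((f,{"mark":k}))
    for fs in[[x] for x in fr]+[fr]:
        r=nm(lambda p:cost("mark",np.r_[ST[:2]+p[1:],YAW,0,0,p[0]],fs),[.62,0,0],[.1,.004,.004]);print("mark",r[0].round(4),round(r[1],3))
def redfit():
    # fork: red pixels -> centroid on plane z=.035
    for n in("scene","side","wrist"):
        f=robot.grab_frame(n);hsv=cv2.cvtColor(f["color"],cv2.COLOR_BGR2HSV).astype(int)
        m=((hsv[...,0]<6)|(hsv[...,0]>174))&(hsv[...,1]>130)&(hsv[...,2]>90)
        q=proj(f,[ST+[0,0,.03]])[0];yy,xx=np.nonzero(m);k=np.hypot(xx-q[0],yy-q[1])<(60 if n!="wrist" else 250)
        if k.sum()<5:print(n,"no red");continue
        px=[xx[k].mean(),yy[k].mean(),1.];Rm=np.array(f["rotation"]);Rm=R.from_rotvec(Rm).as_matrix() if Rm.ndim==1 else Rm
        d=Rm@np.linalg.inv(f["camera_matrix"])@px
        for z in(.03,.045):
            g=f["eye"]+d*(z-f["eye"][2])/d[2]-ST;l=Rz(YAW).T@g;print(n,k.sum(),z,"angle %.3f r %.3f"%(np.arctan2(-l[1],-l[0]),np.hypot(l[0],l[1])))
E
python3 - <<'E'
from mf import *
s=robot.state();print(s["joint_pos"].round(3),s["wrist_force"],s["moment"],s["time"],s["opening"])
where();markfit();redfit();tabfit([-.65,.5])
E
```

```text
[-0.485  0.499  1.709  0.626  1.263  0.927] [5.93328233 6.23971868 1.1101011 ] [ 1.08893054 -0.99800294 -1.2584331 ] 17.625 0.013726502008505049
swivel by tool x 0.533  by pos 0.527  tilt by tool -0.642 by pos -0.663  d 0.2963 lat 0.0013
mark [ 6.162e-01  3.500e-03 -3.000e-04] 0.102
mark [ 0.5994  0.0035 -0.0031] 0.295
mark [ 6.564e-01 -2.400e-03 -4.000e-04] 0.399
scene 25 0.03 angle 0.580 r 0.103
scene 25 0.045 angle 0.655 r 0.105
side 109 0.03 angle 0.386 r 0.090
side 109 0.045 angle 0.530 r 0.094
wrist 1343 0.03 angle 0.487 r 0.092
wrist 1343 0.045 angle 0.526 r 0.097
tilt,swivel [-0.672  0.495] 0.246
tilt,swivel [-0.687  0.53 ] 0.289
tilt,swivel [-0.68   0.506] 0.541
```

```bash
cat > mw.py <<'E'
from arc import *
import pickle
def ang(f,px,z):
    Rm=np.array(f["rotation"]);Rm=R.from_rotvec(Rm).as_matrix() if Rm.ndim==1 else Rm
    d=Rm@np.linalg.inv(f["camera_matrix"])@[*px,1.];g=f["eye"]+d*(z-f["eye"][2])/d[2]-ST;l=Rz(YAW).T@g
    return np.round([np.arctan2(-l[1],-l[0]),np.hypot(l[0],l[1])],4)
def yellow(f,tag):
    hsv=cv2.cvtColor(f["color"],cv2.COLOR_BGR2HSV).astype(int);m=(abs(hsv[...,0]-28)<8)&(hsv[...,1]>90)&(hsv[...,2]>150)
    q=proj(f,parts("mark",np.r_[ST[:2],YAW,0,0,.62])[0]);lo=np.maximum(q.min(0)-12,0).astype(int);hi=(q.max(0)+12).astype(int)
    k=np.zeros_like(m);k[lo[1]:hi[1],lo[0]:hi[0]]=m[lo[1]:hi[1],lo[0]:hi[0]]
    if k.sum()<10:print(tag,"no yellow");return
    k=big(k);p=np.argwhere(k)[:,::-1].astype(np.float32);c,wh,_=cv2.minAreaRect(p);v=cv2.fitLine(p,cv2.DIST_L2,0,.01,.01)[:2,0]
    L=max(wh)/2;print(tag,"n",k.sum(),"centre",ang(f,p.mean(0),.017),"ends",ang(f,p.mean(0)+v*L,.017),ang(f,p.mean(0)-v*L,.017))
def red(f,tag):
    hsv=cv2.cvtColor(f["color"],cv2.COLOR_BGR2HSV).astype(int);m=((hsv[...,0]<6)|(hsv[...,0]>174))&(hsv[...,1]>130)&(hsv[...,2]>90)
    q=proj(f,[ST+[0,0,.03]])[0];n,l,s,c=cv2.connectedComponentsWithStats(m.astype(np.uint8))
    for i in range(1,n):
        if s[i,4]>60 and np.hypot(*(c[i]-q))<200:
            pp=np.argwhere(l==i)[:,::-1];print(tag,"red n",s[i,4],"z.03",ang(f,c[i],.03),"z.045",ang(f,c[i],.045),"topmost",)
if __name__=="__main__":
    f=pickle.load(open("w1.pkl","rb"));yellow(f,"w1");red(f,"w1")
    f=robot.grab_frame("wrist");pickle.dump(f,open("w6.pkl","wb"));yellow(f,"now");red(f,"now");where()
    for n in("scene","side"):yellow(robot.grab_frame(n),n)
E
python3 mw.py
```

```text
w1 n 407 centre [0.6523 0.1276] ends [0.653  0.1504] [0.6514 0.1041]
w1 red n 77 z.03 [-0.1789  0.0685] z.045 [-0.153   0.0763] topmost
w1 red n 80 z.03 [0.1949 0.0698] z.045 [0.1679 0.0775] topmost
now n 105 centre [0.6732 0.1364] ends [0.6412 0.1565] [0.7204 0.1149]
now red n 642 z.03 [0.6264 0.0923] z.045 [0.6509 0.0978] topmost
now red n 700 z.03 [0.3539 0.0929] z.045 [0.4055 0.0974] topmost
swivel by tool x 0.531  by pos 0.526  tilt by tool -0.642 by pos -0.663  d 0.2963 lat 0.0010
scene n 70 centre [0.6444 0.1274] ends [0.6629 0.1043] [0.6317 0.1503]
side n 67 centre [0.6522 0.1286] ends [0.6711 0.1063] [0.6391 0.1506]
```

Run:
```python
from arc import *
a,t,d=where();arcrows([pose(t+.021,a+(.653-a)*k/3,d) for k in range(1,4)])
```

```text
swivel by tool x 0.531  by pos 0.526  tilt by tool -0.642 by pos -0.663  d 0.2963 lat 0.0010
[0.019, -0.013, -0.0, 0.0, -0.009, -0.027] ,
[0.017, -0.0, 0.0, -0.0, -0.016, -0.022] ,
[0.017, -0.0, 0.0, -0.0, -0.016, -0.022] ,
```

Call:
arm_command([
  [0.018, 0, 0, 0, -0.016, -0.022],
  [0.017, 0, 0, 0, -0.016, -0.022],
  [0.017, 0, 0, 0, -0.016, -0.022],
  [0, 0, 0, 0, 0, 0],
])

```text
time: 18.73
tool_pos: [0.5827, -0.2017, 0.3533]
orientation: [-2.498, 0.018, 0.01]
wrist_force: [6.5, 3.7, 3.1]
opening: 0.0139
grasp_force: 32.0
```

Run:
```python
from mw import *
a,t,d=where();f=robot.grab_frame("wrist");red(f,"now");print(robot.state()["wrist_force"],robot.state()["joint_pos"].round(2))
p,R0=cur();tt=-.642
# tilt path keeping fixed tool-vs-position tilt offset
g=.36
def ps(k):
    P,_=pose(t+(g-tt)*k/12,a,d);_,Q=pose(tt+(g-tt)*k/12,a,d);return P,Q
arcrows([ps(k) for k in range(1,13)])
```

```text
swivel by tool x 0.655  by pos 0.650  tilt by tool -0.643 by pos -0.665  d 0.2963 lat 0.0010
now red n 643 z.03 [0.7509 0.0923] z.045 [0.7752 0.0978] topmost
now red n 708 z.03 [0.4774 0.093 ] z.045 [0.529  0.0975] topmost
[6.33702008 3.39621059 2.82703551] [-0.46  0.54  1.63  0.58  1.34  0.87]
[0.002, -0.05, 0.001, -0.057, 0.006, -0.005] ,
[-0.0, -0.049, 0.001, -0.056, 0.0, 0.0] ,
[0.0, -0.049, 0.001, -0.056, -0.0, 0.0] ,
[-0.0, -0.049, 0.001, -0.056, -0.0, -0.0] ,
[0.0, -0.049, 0.001, -0.056, -0.0, 0.0] ,
[-0.0, -0.049, 0.001, -0.056, -0.0, -0.0] ,
[0.0, -0.049, 0.001, -0.056, -0.0, 0.0] ,
[-0.0, -0.049, 0.001, -0.056, 0.0, 0.0] ,
[-0.0, -0.049, 0.001, -0.056, -0.0, -0.0] ,
[0.0, -0.049, 0.001, -0.056, 0.0, 0.0] ,
[-0.0, -0.049, 0.001, -0.056, 0.0, -0.0] ,
[0.0, -0.049, 0.001, -0.056, -0.0, -0.0] ,
```

Call:
arm_command([
  [0, -0.049, 0.001, -0.056, 0, 0],
  [0, -0.049, 0.001, -0.056, 0, 0],
  [0, -0.049, 0.001, -0.056, 0, 0],
  [0, -0.049, 0.001, -0.056, 0, 0],
  [0, -0.049, 0.001, -0.056, 0, 0],
])

```text
time: 19.4
tool_pos: [0.5844, -0.0918, 0.4067]
orientation: [-2.921, 0.02, 0.01]
wrist_force: [10.6, 4.4, -8.7]
opening: 0.0144
grasp_force: 45.9
```

Run:
```python
from mw import *
a,t,d=where();s=robot.state();print(s["wrist_force"],s["joint_pos"].round(2),s["opening"])
arcrows([pose(t+(.36-t)*k/7,.652,d) for k in range(1,8)])
```

```text
swivel by tool x 0.653  by pos 0.650  tilt by tool -0.220 by pos -0.249  d 0.2958 lat 0.0003
[10.55697579  4.39865604 -8.68591687] [-0.22  0.38  1.69  0.24  1.13  1.25] 0.01436786477806245
[0.0, -0.051, 0.001, -0.039, 0.006, -0.0] ,
[0.0, -0.051, 0.002, -0.058, -0.0, 0.0] ,
[0.0, -0.051, 0.002, -0.058, -0.0, -0.0] ,
[0.0, -0.051, 0.002, -0.058, -0.0, 0.0] ,
[-0.0, -0.051, 0.002, -0.058, 0.0, -0.0] ,
[-0.0, -0.051, 0.002, -0.058, 0.0, 0.0] ,
[-0.0, -0.051, 0.002, -0.058, 0.0, -0.0] ,
```

Call:
arm_command([
  [0, -0.05, 0.001, -0.054, 0, 0],
  [0, -0.05, 0.001, -0.056, 0, 0],
  [0, -0.05, 0.001, -0.056, 0, 0],
  [0, -0.05, 0.001, -0.056, 0, 0],
  [0, -0.05, 0.001, -0.056, 0, 0],
])

```text
time: 20.02
tool_pos: [0.5873, 0.0324, 0.4109]
orientation: [2.946, -0.012, -0.004]
wrist_force: [19.6, -1.8, -14.1]
opening: 0.014
grasp_force: 30.6
```

Call:
arm_command([
  [0, -0.05, 0.001, -0.056, 0, 0],
  [0, 0, 0, 0, 0, 0],
])

```text
time: 20.27
tool_pos: [0.5875, 0.0583, 0.4051]
orientation: [2.864, -0.005, -0.006]
wrist_force: [19.3, 4.6, -10.1]
opening: 0.0136
grasp_force: 29.2
```

Run:
```python
from mw import *
a,t,d=where();s=robot.state();print(s["wrist_force"],s["joint_pos"].round(2),s["opening"],s["time"])
tabfit([.3,.65]);f=robot.grab_frame("wrist");yellow(f,"w");red(f,"w")
arcrows([pose(t+.06*k,.652,d) for k in (1,)])
```

```text
swivel by tool x 0.662  by pos -2.507  tilt by tool 0.277 by pos 0.265  d 0.2954 lat -0.0013
[ 19.28119438   4.61920348 -10.12230607] [ 0.14  0.39  1.7  -0.31  1.12  1.85] 0.013603558282258276 20.275
tilt,swivel [0.23  0.643] 0.173
tilt,swivel [0.249 0.63 ] 0.159
tilt,swivel [0.23  0.645] 0.333
w n 341 centre [0.647  0.1288] ends [0.6552 0.1514] [0.6357 0.1069]
w red n 282 z.03 [0.7788 0.1009] z.045 [0.8119 0.0953] topmost
w red n 316 z.03 [0.5261 0.1012] z.045 [0.555  0.0949] topmost
[-0.001, -0.038, 0.001, -0.033, 0.0, 0.005] ,
```

Run:
```python
from mw import *
p,R0=cur();a,t,d=where();u=R0.inv()
P0,Q0=pose(t,.65,d);P1,Q1=pose(.357,.65,d);off=p-P0+R0.apply([.0025,0,0])
rz=R.from_rotvec([0,0,-.008])
st=cur();Q=rz*R.from_matrix(Rz(0))*(Q1*Q0.inv())*R0
rows(P1+off,Q,3)
```

```text
swivel by tool x 0.659  by pos -2.508  tilt by tool 0.275 by pos 0.261  d 0.2954 lat -0.0012
n 3 need 0.6 dp [ 0.0029  0.0271 -0.0087] rot [-0.096 -0.003  0.008]
[0.002, -0.019, 0.001, -0.021, -0.001, 0.002] ,
[0.002, -0.019, 0.0, -0.021, -0.001, 0.002] ,
[0.002, -0.019, -0.001, -0.021, -0.001, 0.002] ,
```

Call:
arm_command([
  [0.002, -0.019, 0.001, -0.021, -0.001, 0.002],
  [0.002, -0.019, 0, -0.021, -0.001, 0.002],
  [0.002, -0.019, -0.001, -0.021, -0.001, 0.002],
  [0, 0, 0, 0, 0, 0],
  [0, 0, 0, 0, 0, 0],
])

```text
time: 21.15
tool_pos: [0.5893, 0.0842, 0.3966]
orientation: [2.771, -0.021, -0.017]
wrist_force: [8.7, 5.4, -3.2]
opening: 0.0133
grasp_force: 31.7
```

Run:
```python
from mw import *
a,t,d=where();s=robot.state();print(s["wrist_force"],s["moment"],s["time"])
tabfit([.35,.65]);f=robot.grab_frame("wrist");yellow(f,"w");red(f,"w")
```

```text
swivel by tool x 0.649  by pos -2.521  tilt by tool 0.370 by pos 0.357  d 0.2952 lat -0.0021
[ 8.71866548  5.41052963 -3.20561515] [ 1.67226836 -1.40775786  0.74511196] 21.15
tilt,swivel [0.319 0.646] 0.173
tilt,swivel [0.352 0.623] 0.152
tilt,swivel [0.329 0.628] 0.331
w n 322 centre [0.6451 0.1287] ends [0.6579 0.1518] [0.6276 0.1065]
w red n 208 z.03 [0.7731 0.1062] z.045 [0.8074 0.0992] topmost
w red n 225 z.03 [0.53   0.1063] z.045 [0.5579 0.0985] topmost
```

Call:
arm_command([
  [0, 0, 0, 0, 0, 0],
  [0, 0, 0, 0, 0, 0],
  [0, 0, 0, 0, 0, 0],
  [0, 0, 0, 0, 0, 0],
  [0, 0, 0, 0, 0, 0],
], hand=0.7)

```text
time: 22.02
tool_pos: [0.5874, 0.0829, 0.3957]
orientation: [2.767, -0.022, -0.028]
wrist_force: [-0.4, 0.2, -0.1]
opening: 0.0598
grasp_force: 0.0
```

Call:
arm_command([
  [0, 0, -0.04, 0, 0, 0],
  [0, 0, -0.08, 0, 0, 0],
  [0, 0, -0.1, 0, 0, 0],
  [0, 0, -0.1, 0, 0, 0],
  [0, 0, 0, 0, 0, 0],
])

```text
time: 22.65
tool_pos: [0.5914, 0.1425, 0.5491]
orientation: [2.77, -0.022, -0.017]
wrist_force: [-0.4, -0.8, -0.1]
opening: 0.0598
grasp_force: 0.0
```

Run:
```python
from mw import *
s=robot.state();print(s["joint_pos"].round(2),s["time"],s["tool_pos"])
tabfit([.35,.65],("scene","side","wrist"));f=robot.grab_frame("wrist");yellow(f,"w");red(f,"w")
for n in("scene","side","wrist"):
    f=robot.grab_frame(n)
    for l in("tablet","rest","pin"):
        r=robot.silhouettes(f,l);print(n,l,[(round(x["conf"],2),x["pixel"],int(x["pixels"].sum())) for x in r[:1]])
```

```text
[ 0.29  0.3   1.49 -0.35  1.48  1.93] 22.65 [0.59139681 0.14254312 0.5490605 ]
tilt,swivel [0.318 0.627] 0.094
tilt,swivel [0.343 0.619] 0.113
tilt,swivel [0.338 0.667] 0.091
tilt,swivel [0.336 0.66 ] 0.35
w n 192 centre [0.6513 0.1283] ends [0.6559 0.1523] [0.6448 0.105 ]
w red n 131 z.03 [0.7838 0.1015] z.045 [0.8116 0.095 ] topmost
w red n 144 z.03 [0.5303 0.1022] z.045 [0.5483 0.0951] topmost
scene tablet [(0.63, [180.2, 283.1], 2239)]
scene rest [(0.6, [164.5, 322.6], 625)]
scene pin [(0.65, [150.4, 328.5], 121)]
side tablet [(0.9, [182.6, 274.8], 3207)]
side rest [(0.97, [177.6, 309.7], 502)]
side pin [(0.7, [160.6, 315.1], 143)]
wrist tablet [(0.88, [164.3, 251.3], 3720)]
wrist rest [(0.88, [227.2, 83.1], 3261)]
wrist pin [(0.88, [252.0, 69.5], 704)]
```

Run:
```python
from mw import *
P,_=pose(0,.65,.3);_,Q=pose(0,.65,.3);rows([.53,-.13,.56],Q)
```

```text
n 6 need 5.1 dp [-0.061  -0.2714  0.0154] rot [ 0.374  0.017 -0.   ]
[-0.019, 0.086, 0.029, 0.042, 0.002, -0.0] ,
[-0.019, 0.088, 0.023, 0.042, 0.002, -0.0] ,
[-0.019, 0.089, 0.018, 0.042, 0.002, -0.0] ,
[-0.019, 0.09, 0.012, 0.042, 0.002, -0.0] ,
[-0.019, 0.091, 0.006, 0.042, 0.002, -0.0] ,
[-0.019, 0.091, 0.001, 0.042, 0.002, -0.0] ,
```

Call:
arm_command([
  [-0.019, 0.086, 0.029, 0.042, 0.002, 0],
  [-0.019, 0.088, 0.023, 0.042, 0.002, 0],
  [-0.019, 0.089, 0.018, 0.042, 0.002, 0],
  [-0.019, 0.09, 0.012, 0.042, 0.002, 0],
  [-0.019, 0.091, 0.006, 0.042, 0.002, 0],
])

```text
time: 24.22
tool_pos: [0.5391, -0.086, 0.5574]
orientation: [3.084, -0.024, -0.002]
wrist_force: [1.3, 0.4, 0.4]
opening: 0.0595
grasp_force: 0.0
```

Call:
arm_command([
  [-0.019, 0.091, 0.001, 0.042, 0.002, 0],
  [0, 0, 0, 0, 0, 0],
  [0, 0, 0, 0, 0, 0],
])

```text
time: 24.6
tool_pos: [0.5294, -0.1299, 0.5593]
orientation: [-3.138, 0.026, -0.002]
wrist_force: [-0.4, 1.5, -0.1]
opening: 0.0598
grasp_force: 0.0
```

Run:
```python
from mw import *
import pickle
s=robot.state();print(s["time"],s["tool_pos"])
tabfit([.35,.65],("scene","side","wrist"));f=robot.grab_frame("wrist");pickle.dump(f,open("w9.pkl","wb"));yellow(f,"w");red(f,"w")
# pin upright check: predicted handle/collar silhouette in scene & side, axis at (.4854,.2145)
for n in("scene","side"):
    f=robot.grab_frame(n);k=robot.silhouettes(f,"pin")
    if k:
        m=render(f,[c+[.4854,.214,.095] for c in(cyl(13,0,6),cyl(11,6,60))]);b=big(k[0]["pixels"]);print(n,"pin IoU",(m&b).sum()/(m|b).sum(),np.argwhere(m).mean(0),np.argwhere(b).mean(0))
```

```text
24.6 [ 0.52944232 -0.12986151  0.55925299]
tilt,swivel [0.325 0.649] 0.081
tilt,swivel [0.345 0.619] 0.098
tilt,swivel [0.313 0.662] 0.046
tilt,swivel [0.319 0.654] 0.248
w n 273 centre [0.654  0.1271] ends [0.6518 0.1495] [0.6571 0.1046]
w red n 212 z.03 [0.7972 0.0918] z.045 [0.7949 0.0933] topmost
w red n 218 z.03 [0.5218 0.0921] z.045 [0.5319 0.0935] topmost
scene pin IoU 0.7905405405405406 [148.54421769 328.06122449] [148.42372881 327.5       ]
side pin IoU 0.798941798941799 [158.85561497 314.89839572] [159.88888889 315.11764706]
```

```bash
python3 -c "
from station import robot
print(robot.sign_off())"
```

```text
the job is handed in; nothing more can be done
None
```

I've handed the job in at about 25 s of robot time: the pin hangs upright at the closed end of the notch, the fork points within about 0.01 rad of the yellow mark, and the tablet leans back about 0.34 rad (readings 0.31–0.37, target 0.35). The gripper has let go of everything and stands clear. I kept every move clear of the crate, mug and jar but didn't re-measure them at the end.

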